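# Pack the shoe polish and latch the organiser

## Task

Put the polish away: lower the black tin into the organiser's black-lined pocket and the neutral (ivory) tin into its ivory-lined pocket, lying flat and not dropped in from high up. Then swing the clear lid fully shut, and after that turn the red latch knob on the sloping front clockwise until it clicks past its detent and stays against its stop. Leave the brown tin and everything else on the ledge where it is.

Things in the scene. Friction and masses are not known exactly. Their poses are not given: they have to be found in the camera images.
- organiser: clear acrylic organiser, fixed, 176 mm deep (x) by 200 wide (y); origin under its centre, x from front to back, z up; its front looks to the robot's right (yaw 1.22 to 1.92). Back part (x -12 to 88 mm): tray 60 mm high with two pockets 72 x 72 mm, 12 mm deep, 14 mm rims. Front part (x -88 to -12): face sloping at 35 degrees, 6 mm up at the front, 59 mm at the tray; it carries the latch
- pocket_black (a point): centre of the floor of the black-lined pocket (the nearer one to the robot), at (38, 50, 48) mm in the organiser's frame; axes as the organiser's
- pocket_neutral (a point): centre of the floor of the ivory-lined pocket (the farther one), at (38, -50, 48) mm in the organiser's frame; axes as the organiser's
- lid (a joint): angle of the clear domed lid, rad: 0 shut, about 1.65 to 1.9 at the start (standing open behind the tray), stop at 1.95. A stiff hinge: it stays wherever it is left, and yields to about 1.5 N at the tab
- lid_hinge (a point): middle of the lid's hinge line, at (86, 0, 61) mm in the organiser's frame; the hinge runs along the organiser's y. Shut, the lid reaches 96 mm forward from the hinge, is 188 mm wide and rises 30 mm above the hinge, walls 4 mm
- lid_tab (a point): on the lid's orange tab (28 mm long, 50 wide, 8 thick, sticking out of the lid's front wall): point on its outer face. Lid shut: on the tab's top face, 112 mm before the hinge line, 50 mm to the organiser's +y, 16 mm above the hinge. Lid open: the tab points up and this face looks to the organiser's back, so pushing this face shuts the lid. Turns with the lid; z axis = this face's outward normal
- latch (a joint): angle of the latch knob, rad: 0 to 0.25 at the start (unlatched), grows turning clockwise seen from in front of the knob; turns freely at first, stiff from 0.45 to the detent hump at 0.85 (0.16 N m), then clicks and springs to its stop at 1.2 (latched); let go before the hump it turns back
- latch_grip (a point): on the knob's axis, 26 mm above the slope, at (-65, -45, 54) mm in the organiser's frame. Knob: red bar 66 mm long, 16 thick, top 34 mm above the slope, on a black disc 48 mm wide, 4 high. z: the axis, out of the slope, 35 degrees from vertical, leaning to the front. x: along the bar to its white mark. y: across it. Turns with the knob; latched, x points straight up the slope
- tin_black: closed round polish tin, steel with a black lid, 62 mm diameter, 30 mm high, about 0.1 kg, standing flat on the ledge; origin at the centre of its underside
- tin_neutral: closed round polish tin, steel with a ivory (neutral) lid, 62 mm diameter, 30 mm high, about 0.1 kg, standing flat on the ledge; origin at the centre of its underside
- tin_brown: closed round polish tin, steel with a brown lid, 62 mm diameter, 30 mm high, about 0.1 kg, standing flat on the ledge; origin at the centre of its underside; to be left alone
- brush: beech shoe brush with dark bristles, 170 x 52 x 46 mm, bristles down, long axis x; origin at the centre of its underside; leave alone
- shoe_horn: chrome shoe horn lying flat, 170 mm long (x), 42 mm wide, 9 mm high; origin near its middle, underneath; leave alone
- mug: blue mug, 80 mm diameter, 90 mm high, handle at its +y; origin at the centre of its underside; leave alone
- soap_bottle: green bottle with white cap, 64 mm diameter, 190 mm high; origin at the centre of its underside; leave alone
- jam_jar: amber glass jar with red cap, 70 mm diameter, 100 mm high; origin at the centre of its underside; leave alone
Mind the look-alikes: they are no part of the job. Leave any green look-alike of the tin_black alone.

How it is judged:
By the outcome, as a careful person would: the job done as asked, in the order asked, and still so for the second after the job is handed in, with the robot touching nothing.
It also fails if it takes over 72 s, if anything falls off the work surface, if the arm or the gripper's body presses on something with over 40 N, if the wrist force passes 120 N, or if a joint passes its speed limit or range.

## Robot

A 6-joint arm with a two-finger parallel gripper is mounted at the origin on the work surface. World frame = base frame: x ahead of the robot, y to its left, z up, the work surface at z = 0. Lengths are in m, angles in rad, forces in N, time in s.
With the tool pointing down it reaches from about 0.3 to 0.775 m from the base axis. Payload 14.6 kg.
Tool frame: the origin (TCP) lies midway between the tips of the shut fingers; the grasp point (between the pads) lies 19 mm behind it (ctrl.pinch_z is the z of the grasp point in the tool frame, in m); z points along the fingers, y is the line along which they close (so a half turn about z gives the same grasp; the last joint's range is limited). The gripper opens to 94 mm and grips with 3 to 60 N. Pads are 16 mm wide; open, the fingers measure 119 mm over their backs; the gripper's body (75 mm by 177 mm) begins 78 mm behind the grasp point.
Start: joints at [-1.187, 0.3, 1.521, -0, 1.321, -0.067], TCP at [0.24, -0.495, 0.205] pointing down, gripper open.
Joint ranges: [-3.03, 3.03], [-0.79, 2.21], [0.23, 2.52], [-1.04, 4.18], [0, 3.07], [-2.55, 2.55]. Speed limits (rad/s): [2.22, 2.22, 2.57, 3.14, 3.14, 3.14].

## Interface

Orientations are given as [roll, pitch, yaw] about the fixed x, y, z axes, in that order (R = Rz(yaw) Ry(pitch) Rx(roll)).
In Python, from station import ctrl, camera, ticket gives the robot as it stands. The module is installed in compiled form; this text tells all that it offers.
- The arm moves only by the shell command python3 -m inch 'ROWS' [FORCE]. ROWS is text: rows parted by semicolons, each of 7 numbers parted by spaces: the opening, from -1 (shut) to 1 (fully open), then the shift along the tool's x, y, z in units of 0.03 m (1.0 is 0.03 m), then the turn, a rotation vector about the tool's x, y, z in units of 10 degrees (1.0 is 10 degrees). In form: grip dx dy dz rx ry rz; .... A call has 1 to 10 rows; each row shifts and turns the commanded pose from where the row before left it, along the tool's axes as they then stand; what a row does not reach is not made up. A row lasts 1/8 s, in which the tool goes at most 62.5 mm and 10.7 degrees, less where a joint would pass 70% of its speed; a pose out of reach is approached as far as the arm can. A call with a number of a shift or a turn outside -1 to 1 is refused whole. A call with a gripper value outside its range is refused whole. The fingers move at their own pace and stop on an object; FORCE is the grip in N (left out, the last holds). Time passes only in rows, so rows that do not move let the fingers close. It gives the time, the measured TCP pose, the force, the opening and the grip force at its end, in the units of the state.
- ctrl.get_obs(): the state, without advancing time (a new reading comes with each control period).
- camera(name): name is "scene" or "side" or "wrist"; returns a dict with "img" (480x640x3 uint8, blue, green, red), "range_z" (480x640 float32, m along the optical axis (not along the pixel's ray), 0 where there is no reading), "intrinsics" (3x3 intrinsics, pixels), "view" (4x4, takes a point from world to camera coordinates). Camera axes: x right, y down, z forward; pixel columns grow to the right and rows downward; lengths in m; the calibration is good to about 2 mm. A picture is of the moment at which its call begins.
- ticket.hand_in(): hands the job in; it is judged then, once.
The state is a dict: "time_s": time; "qpos": joint angles; "joint_vel": joint speeds; "tau": joint torques, N m; "ee_pos": TCP position; "eef_rot": TCP orientation; "force": force on the tool from outside, world axes, zero at the start; "moment": the same for the moment, N m; "grip_width": finger opening in m; "grip_force": force on a finger pad.
Only numpy, scipy, OpenCV 4.12 (cv2) and the standard library are available. Lean on these libraries where they do the work, as an engineer would, in place of code of your own. Each camera call takes 0.05 s, during which the arm holds its last target. There are 200 camera calls.

## Working session

There is one attempt and no reset: what is moved stays moved. The work goes in short steps, Python scripts to look and compute and a shell command to move; the robot and the scene stay as the last step left them, time stands still between calls to the robot, and variables do not carry over. Pictures are saved under pics/ and viewed, at most 10 in all, crops included, and the job is handed in when it is done.

```bash
mkdir -p pics; cat > h.py <<'E'
import numpy as np, cv2
from station import ctrl, camera, ticket
from scipy.spatial.transform import Rotation as R
def grab(name):
    c=camera(name); np.savez(f'{name}.npz',**c); return c
def pt(c,u,v,w=2):
    d=c['range_z'][v-w:v+w+1,u-w:u+w+1]; d=d[d>0]; z=np.median(d)
    p=np.linalg.inv(c['intrinsics'])@[u,v,1]*z
    return (np.linalg.inv(c['view'])@[*p,1])[:3]
def cloud(c):
    v,u=np.mgrid[:480,:640]; z=c['range_z']
    p=np.stack([u*z,v*z,z],-1)@np.linalg.inv(c['intrinsics']).T
    T=np.linalg.inv(c['view']); return p@T[:3,:3].T+T[:3,3]
E
python3 - <<'E'
from h import *
for n in ('scene','side'):
    c=grab(n); cv2.imwrite(f'pics/{n}.png',c['img']); print(n,np.linalg.inv(c['view'])[:3].round(3))
o=ctrl.get_obs(); print(o, ctrl.pinch_z)
E
```

```text
scene [[ 0.63   0.566 -0.532  1.356]
 [ 0.777 -0.446  0.444 -0.701]
 [ 0.014 -0.693 -0.721  1.199]]
side [[-0.927 -0.263  0.267  0.215]
 [-0.374  0.673 -0.638  0.723]
 [-0.012 -0.691 -0.722  0.914]]
{'time_s': 0.1, 'qpos': array([-1.18658607e+00,  3.00425603e-01,  1.52150693e+00,  9.85530624e-06,
        1.32070746e+00, -6.66214562e-02]), 'joint_vel': array([ 0.00041103, -0.00070075,  0.00021204, -0.00079318,  0.00068507,
        0.00128737]), 'tau': array([ 1.78939597e-03, -5.32644510e+01, -3.53283763e+01,  7.09600816e-02,
        2.34990427e-02, -2.72290589e-05]), 'ee_pos': array([ 0.23954437, -0.49483548,  0.20494266]), 'eef_rot': array([-3.14054828e+00, -7.92480672e-05,  4.50829231e-01]), 'force': array([-0.30473176, -0.38959215, -0.74783994]), 'moment': array([-0.00495481,  0.03731597, -0.0051432 ]), 'grip_force': 0.0, 'grip_width': 0.09378425800799657} -0.0188
```

View pics/scene.png

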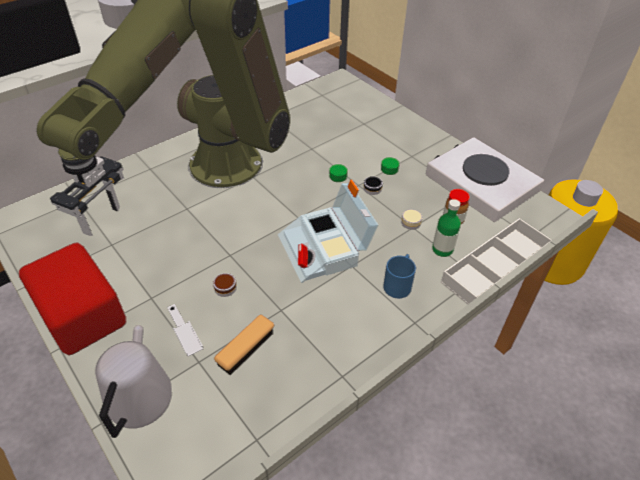

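View pics/side.png

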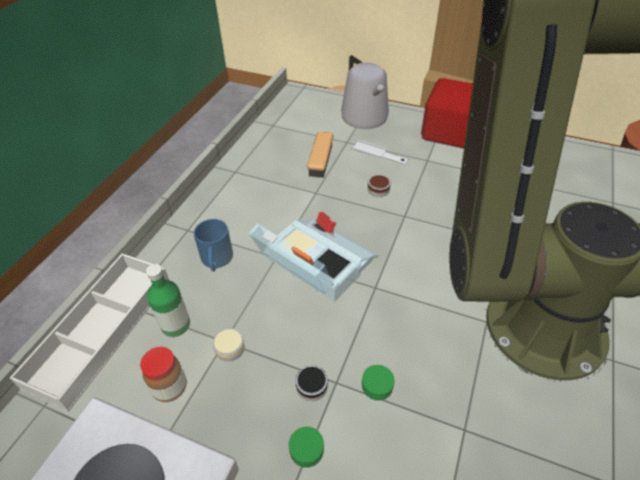

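The scene picture shows the black tin at (373,183), ivory tin at (412,218), brown tin at (225,284), green look-alikes at (338,173) and (390,165), and the organiser around (328,240) with its orange tab at (353,187) and red knob at (305,256). In the side picture the black tin is at (312,382), ivory at (229,344), and the green ones at (378,381) and (306,446). The tin to take is the dark-topped one, not the two green ones. I'll confirm that in an enlarged crop.

```bash
python3 - <<'E'
from h import *
cs={n:dict(np.load(n+'.npz')) for n in('scene','side')}
P={'scene':dict(black=(373,183),ivory=(412,218),brown=(225,284),g1=(338,173),g2=(390,165),pb=(324,223),pn=(337,246),knob=(304,254),tab=(352,188),mug=(400,265),bottle=(454,205),jar=(458,197)),
'side':dict(black=(312,380),ivory=(229,342),brown=(379,182),pb=(333,263),pn=(298,241),knob=(325,222),tab=(303,254))}
for n,c in cs.items():
    C=cloud(c)
    for k,(u,v) in P[n].items():
        print(n,k,pt(c,u,v,1).round(4), end=' ')
        if k in('black','ivory','brown','g1','g2'):
            p=pt(c,u,v,1); m=(np.linalg.norm(C[...,:2]-p[:2],axis=-1)<.05)&(abs(C[...,2]-.03)<.004)
            (x,y),r=cv2.minEnclosingCircle(C[m][:,:2].astype(np.float32)); print('circ',round(x,4),round(y,4),round(r,4),m.sum(),end='')
        print()
a=cs['scene']['img'][140:290,270:450]; b=cs['side']['img'][200:480,200:420]
cv2.imwrite('pics/crop.png',np.hstack([cv2.resize(a,(450,375),interpolation=2),cv2.resize(b,(295,375),interpolation=2)]))
E
```

```text
scene black [0.4198 0.3056 0.0341] circ 0.4154 0.3146 0.0363 154
scene ivory [0.6116 0.2912 0.03  ] circ 0.6058 0.2953 0.0335 180
scene brown [ 0.4783 -0.2984  0.0326] circ 0.4679 -0.295 0.0338 289
scene g1 [0.3099 0.2489 0.0335] circ 0.2971 0.2623 0.0331 133
scene g2 [0.3859 0.416  0.0329] circ 0.3771 0.4224 0.0389 139
scene pb [0.4768 0.0511 0.0507] 
scene pn [0.5723 0.0209 0.0508] 
scene knob [ 0.5437 -0.0766  0.0589] 
scene tab [0.5067 0.1272 0.1684] 
scene mug [0.7375 0.1098 0.0538] 
scene bottle [0.7485 0.2829 0.1893] 
scene jar [0.6812 0.4021 0.1044] 
side black [0.4098 0.3132 0.0301] circ 0.4127 0.3136 0.0318 757
side ivory [0.5999 0.2984 0.0295] circ 0.605 0.2981 0.0328 624
side brown [ 0.4642 -0.291   0.0303] circ 0.4664 -0.2931 0.0331 261
side pb [0.472  0.039  0.0487] 
side pn [0.5744 0.0049 0.0479] 
side knob [ 0.5343 -0.0685  0.058 ] 
side tab [0.4984 0.1383 0.1744]
```

View pics/crop.png

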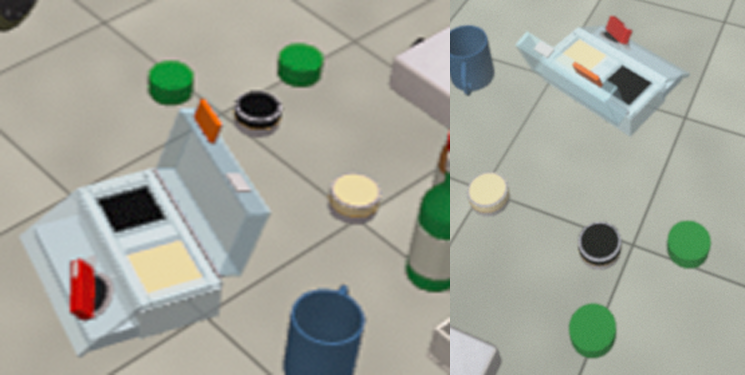

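The crop confirms the black tin: steel with a black top, at crop (258,110) left and (600,243) right, and the other two round ones are green. Organiser parts are clear: black pocket, ivory pocket, knob and tab. Next I'll fit the organiser's pose.

```bash
python3 - <<'E'
from h import *
from scipy.optimize import differential_evolution, minimize
cs={n:dict(np.load(n+'.npz')) for n in('scene','side')}
res={}
def model(q):
    x,y=q[:,0],q[:,1]; h=np.zeros(len(q))
    ins=(abs(x)<.088)&(abs(y)<.1)
    sl=np.where(x<-.012,.006+(x+.088)*np.tan(np.radians(35)),.06)
    pk=(abs(x-.038)<.036)&(abs(abs(y)-.05)<.036)
    return np.where(ins,np.where(pk,.048,sl),0)
def fit(pts,names):
    def toorg(p): 
        c,s=np.cos(p[2]),np.sin(p[2]); d=pts[:,:2]-p[:2]
        return np.c_[d@[c,s],d@[-s,c]]
    def cost(p):
        q=toorg(p); e=np.abs(pts[:,2]-model(q)); e=np.minimum(e,.012)
        knob=(np.hypot(q[:,0]+.062,q[:,1]+.045)<.05); lid=(q[:,0]>.08)
        e[knob|lid]=.004
        return e.mean()
    r=differential_evolution(cost,[(.47,.56),(-.05,.04),(1.0,1.95)],seed=1,tol=1e-6,maxiter=150)
    print(names,r.x.round(4),r.fun); return r.x
P=[]
for n,c in cs.items():
    C=cloud(c).reshape(-1,3); m=(c['range_z'].ravel()>0)&(np.hypot(C[:,0]-.512,C[:,1])<.16)&(C[:,2]<.066); P.append(C[m]); fit(C[m],n)
p=fit(np.vstack(P),'both'); np.save('org.npy',p)
Rz=R.from_euler('z',p[2]).as_matrix(); t=np.array([p[0],p[1],0])
for n,c in cs.items():
    C=cloud(c); I=c['img'].astype(int); b,g,r=I[...,0],I[...,1],I[...,2]
    q=(C-t)@Rz
    ok=c['range_z']>0; near=(np.hypot(q[...,0],q[...,1])<.2)&ok
    m=near&(r>150)&(g>60)&(g<150)&(b<80)&(q[...,2]>.1); a=q[m]; dx=a[:,0]-.086; dz=a[:,2]-.061
    rr=np.hypot(dx,dz); print(n,'tab n',m.sum(),'ymed',np.median(a[:,1]).round(4),'r',np.percentile(rr,[5,50,95]).round(3),'ang',np.percentile(np.arctan2(dz,-dx),[5,50,95]).round(3), a.mean(0).round(3))
    m=near&(r>120)&(g<50)&(b<50); a=q[m]; a=a-np.array([-.065,-.045,.054]); a=a@np.array([[np.cos(.6109),0,np.sin(.6109)],[0,1,0],[-np.sin(.6109),0,np.cos(.6109)]]).T
    top=a[a[:,2]>.004]; w,v=np.linalg.eigh(np.cov(top[:,:2].T)); print('knob',m.sum(),len(top),'mean',top.mean(0).round(4),'dir',np.degrees(np.arctan2(v[1,1],v[0,1])),np.sqrt(w),'zmax',a[:,2].max())
    for nm,mm,col in(('pb',(r+g+b<120),0),('pn',(r>200)&(g>180)&(b<190)&(b>100),0)):
        mm=mm&near&(abs(q[...,2]-.048)<.004)&(abs(q[...,0])<.1); s=q[mm]; print(nm,mm.sum(),s.min(0).round(3),s.max(0).round(3))
E
```

```text
scene [ 0.5125 -0.0069  1.2673] 0.003870219203254534
side [ 0.5152 -0.0056  1.2747] 0.003167722648250595
both [ 0.5133 -0.0066  1.2534] 0.0034927651508887664
scene tab n 93 ymed 0.049 r [0.101 0.114 0.126] ang [1.909 1.938 1.974] [0.127 0.05  0.168]
knob 162 73 mean [ 0.0013 -0.0102  0.0073] dir 58.69662140212545 [0.00479251 0.01575772] zmax 0.013272060738898396
pb 192 [-0.076 -0.079  0.044] [0.067 0.083 0.052]
pn 271 [ 0.007 -0.076  0.044] [ 0.075 -0.012  0.052]
side tab n 51 ymed 0.0596 r [0.119 0.122 0.125] ang [1.96  1.985 2.   ] [0.135 0.06  0.173]
  avg = a.mean(axis, **keepdims_kw)
  ret = um.true_divide(
<stdin>:34: RuntimeWarning: Degrees of freedom <= 0 for slice
  c *= np.true_divide(1, fact)
  c *= np.true_divide(1, fact)
<stdin>:34: RuntimeWarning: Mean of empty slice.
Traceback (most recent call last):
ValueError: zero-size array to reduction operation maximum which has no identity
```

```bash
cat >> h.py <<'E'
def org(): 
    p=np.load('org.npy'); return np.array([p[0],p[1],0]),R.from_euler('z',p[2])
def o2w(x,y,z):
    t,r=org(); return t+r.apply(np.array([x,y,z])/1000)
def plan(tgt,Rt=None):
    "units: turn first (tool axes), then shift in the turned tool axes"
    o=ctrl.get_obs(); Rc=R.from_euler('xyz',o['eef_rot']); 
    if Rt is None: Rt=Rc
    print('turn',np.degrees((Rc.inv()*Rt).as_rotvec()).round(2)/10,'shift after',(Rt.inv().apply(np.array(tgt)-o['ee_pos'])/.03).round(2),'t',round(o['time_s'],2),'F',o['force'].round(1),'q',o['qpos'].round(2),'w',round(o['grip_width'],4))
def down(): return R.from_euler('xyz',[np.pi,0,np.load('org.npy')[2]])
E
python3 -c "
from h import *
np.save('org.npy',[.5135,-.0065,1.264])
plan([.43,-.01,.36],down())"
```

```text
turn [-5.000e-03 -3.000e-03 -4.659e+00] shift after [17.32  1.17 -5.17] t 0.1 F [-0.3 -0.4 -0.7] q [-1.19  0.3   1.52  0.    1.32 -0.07] w 0.0938
```

```bash
python3 -m inch '1 0 0 -1 0 0 -0.93; 1 0 0 -1 0 0 -0.93; 1 0 0 -1 0 0 -0.93; 1 0 0 -1 0 0 -0.93; 1 0 0 -1 0 0 -0.94; 1 1 0.1 0 0 0 0; 1 1 0.1 0 0 0 0; 1 1 0.1 0 0 0 0; 1 1 0.1 0 0 0 0; 1 1 0.1 0 0 0 0'; python3 -m inch '1 1 0.1 0 0 0 0; 1 1 0.1 0 0 0 0; 1 1 0.1 0 0 0 0; 1 1 0.1 0 0 0 0; 1 1 0.1 0 0 0 0; 1 1 0.1 0 0 0 0; 1 1 0 0 0 0 0; 1 1 0 0 0 0 0; 1 1 0 0 0 0 0; 1 1 0 0 0 0 0'; python3 -m inch '1 1 0 0 0 0 0;1 1 0 0 0 0 0; 1 0 0 0 0 0 0; 1 0 0 0 0 0 0'
python3 -c "
from h import *
c=grab('wrist'); cv2.imwrite('pics/w1.png',c['img']); print(np.linalg.inv(c['view'])[:3].round(3)); plan([.43,-.01,.36],down())"
```

```text
time_s: 1.35
ee_pos: [0.2994, -0.3556, 0.3552]
eef_rot: [-3.141, -0.0, 1.264]
force: [0.7, -1.4, 0.1]
grip_width: 0.0938
grip_force: 0.0
time_s: 2.6
ee_pos: [0.407, -0.075, 0.3553]
eef_rot: [-3.141, 0.0, 1.264]
force: [-0.1, 0.2, 0.2]
grip_width: 0.0943
grip_force: 0.0
time_s: 3.1
ee_pos: [0.4249, -0.0193, 0.3553]
eef_rot: [-3.141, 0.0, 1.264]
force: [-0.2, 0.4, 0.3]
grip_width: 0.0941
grip_force: 0.0
[[ 0.953 -0.291 -0.079  0.449]
 [-0.302 -0.92  -0.252  0.054]
 [ 0.001  0.264 -0.965  0.535]]
turn [-0.001  0.001 -0.003] shift after [ 0.35  0.07 -0.15] t 3.15 F [-0.2 -0.4 -0.1] q [-0.13 -0.06  1.58 -0.    1.62  0.18] w 0.0939
```

View pics/w1.png

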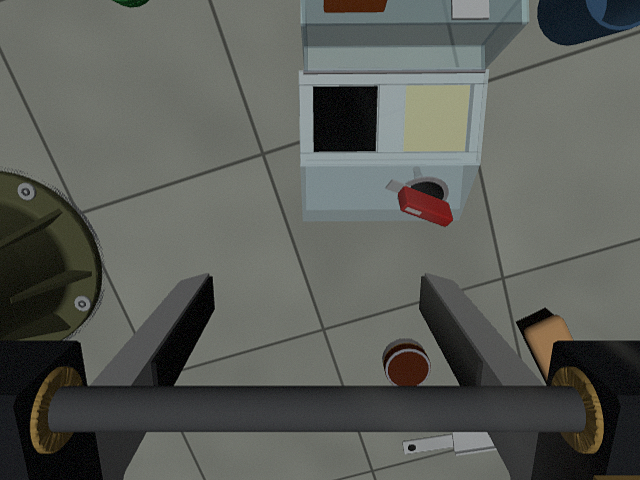

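The wrist view shows the black pocket floor at about (313–378, 86–152), ivory at (404–469, 84–152), and the red bar running from (398,190) to (452,222) with its white mark near (413,211), toward +y as expected.

```bash
python3 - <<'E'
from h import *
from scipy.optimize import differential_evolution
c=dict(np.load('wrist.npz')); C=cloud(c)
K=c['intrinsics']; T=np.linalg.inv(c['view'])
def ray(u,v,z):
    d=T[:3,:3]@(np.linalg.inv(K)@[u,v,1]); return T[:3,3]+d*(z-T[2,3])/d[2]
t,r=org()
for nm,u,v,z,ex in[('b fl',313,86,.048,''),('b fr',378,86,.048,''),('b nr',378,152,.048,''),('b nl',313,152,.048,''),('n r',469,84,.048,''),('n nr',469,151,.048,''),('n l',404,85,.048,''),('tray L front',300,155,.06,'-12,100'),('tray R front',481,155,.06,'-12,-100'),('base L',303,221,.006,'-88,100'),('base R',462,221,.006,'-88,-100')]:
    print(nm,(r.inv().apply(ray(u,v,z)-t)*1000).round(1),ex)
I=c['img'].astype(int); b,g,rr=[I[...,i] for i in range(3)]
q=r.inv().apply((C-t).reshape(-1,3)).reshape(C.shape)
m=(rr>120)&(g<70)&(b<70)&(np.hypot(q[...,0]+.065,q[...,1]+.045)<.06)
a=(q[m]-[-.065,-.045,.054])@np.array([[np.cos(.6109),0,np.sin(.6109)],[0,1,0],[-np.sin(.6109),0,np.cos(.6109)]]).T
top=a[abs(a[:,2]-.008)<.003].astype(np.float32); print(len(top),cv2.minAreaRect(top[:,:2]*1000), a[:,2].max(), np.percentile(a[:,2],[5,50,95]))
print('bar pts',top[:,:2].min(0),top[:,:2].max(0))
m=(rr>100)&(g>30)&(g<110)&(b<60)&(q[...,2]>.1)&(abs(q[...,0]-.12)<.06); s=q[m]
print('tab',m.sum(),s.mean(0),s.min(0),s.max(0))
E
```

```text
b fl [71.5 82.7 48. ] 
b fr [71.5 12.  48. ] 
b nr [ 0.8  9.3 48. ] 
b nl [ 0.8 82.9 48. ] 
n r [ 73.6 -86.8  48. ] 
n nr [  2.  -93.6  48. ] 
n l [ 72.6 -16.2  48. ] 
tray L front [-1.5 97.1 60. ] -12,100
tray R front [  -1.5 -103.1   60. ] -12,-100
base L [-89.6  96.1   6. ] -88,100
base R [ -89.6 -108.     6. ] -88,-100
97 ((6.857227802276611, -4.67047119140625), (63.223426818847656, 5.28290319442749), 65.99021911621094) 0.009769063994665735 [-0.01150382  0.00759798  0.00874477]
bar pts [-0.00837063 -0.03256063] [0.02127669 0.02518575]<stdin>:17: RuntimeWarning: Mean of empty slice.
  ret = um.true_divide(
Traceback (most recent call last):
ValueError: zero-size array to reduction operation minimum which has no identity
```

```bash
python3 - <<'E'
from h import *
from scipy.optimize import least_squares
# pixel corners in wrist view vs organiser points (mm)
c=dict(np.load('wrist.npz')); K=c['intrinsics']; T=c['view']
obs=[(313,86,74,86,48),(378,86,74,14,48),(378,152,2,14,48),(313,152,2,86,48),(469,84,74,-86,48),(469,151,2,-86,48),(404,85,74,-14,48),(300,165,-12,100,59),(303,221,-88,100,6),(462,221,-88,-100,6)]
obs=np.array(obs,float)
def res(p,full=False):
    w=R.from_euler('z',p[2]).apply(obs[:,2:]/1000)+[p[0],p[1],0]
    q=(w@T[:3,:3].T+T[:3,3])@K.T; e=(q[:,:2]/q[:,2:]-obs[:,:2]); return e if full else e.ravel()
s=least_squares(res,[.5135,-.0065,1.264],loss='soft_l1'); print(s.x.round(4)); print(res(s.x,True).round(1))
# dense check: canny-free cloud fit
from scipy.optimize import differential_evolution
def model(q):
    x,y=q[:,0],q[:,1]; ins=(abs(x)<.088)&(abs(y)<.1)
    sl=np.where(x<-.012,.006+(x+.088)*np.tan(np.radians(35)),.06)
    pk=(abs(x-.038)<.036)&(abs(abs(y)-.05)<.036)
    return np.where(ins,np.where(pk,.048,sl),0)
C=cloud(c).reshape(-1,3); pts=C[(c['range_z'].ravel()>0)&(np.hypot(C[:,0]-.512,C[:,1])<.15)&(C[:,2]<.066)]
def cost(p):
    q=R.from_euler('z',-p[2]).apply(pts-[p[0],p[1],0]); e=np.minimum(abs(pts[:,2]-model(q)),.012)
    e[(np.hypot(q[:,0]+.062,q[:,1]+.045)<.05)|(q[:,0]>.08)]=.004
    return e.mean()
r=differential_evolution(cost,[(.47,.56),(-.05,.04),(1.1,1.5)],seed=1,tol=1e-6); print(r.x.round(4),r.fun)
E
```

```text
[ 0.5164 -0.0087  1.2735]
[[-0.5 -0.5]
 [ 0.7 -1.1]
 [-1.2  0.1]
 [ 0.2  0.7]
 [ 1.8  0. ]
 [-3.8  0.3]
 [ 0.5 -0.4]
 [ 0.7  1.4]
 [ 0.3  0.4]
 [-2.8 -1. ]]
[ 0.5156 -0.0079  1.2717] 0.0019255338907999636
```

```bash
python3 -c "
from h import *
np.save('org.npy',[.5155,-.0075,1.272])
plan([.4135,.3137,.014],down()); print(o2w(38,50,48),o2w(38,-50,48))"
```

```text
turn [-0.001  0.001 -0.048] shift after [10.5  -3.63 11.38] t 3.15 F [-0.2 -0.4 -0.1] q [-0.13 -0.06  1.58 -0.    1.62  0.18] w 0.0939
[0.47890149 0.04353478 0.048     ] [0.57447064 0.01409777 0.048     ]
```

```bash
python3 -m inch '1 1 -0.36 0 0 0 -0.05; 1 1 -0.36 0 0 0 0; 1 1 -0.36 0 0 0 0; 1 1 -0.36 0 0 0 0; 1 1 -0.36 0 0 0 0; 1 1 -0.36 0 0 0 0; 1 1 -0.36 0 0 0 0; 1 1 -0.36 0.5 0 0 0; 1 1 -0.36 1 0 0 0; 1 1 -0.36 1 0 0 0'; python3 -m inch '1 0.5 -0.03 1 0 0 0; 1 0 0 1 0 0 0; 1 0 0 1 0 0 0; 1 0 0 1 0 0 0; 1 0 0 1 0 0 0; 1 0 0 1 0 0 0; 1 0 0 0 0 0 0; 1 0 0 0 0 0 0'
python3 -c "
from h import *
plan([.4135,.3137,.014],down()); c=grab('wrist'); cv2.imwrite('pics/w2.png',c['img'])"
```

```text
time_s: 4.4
ee_pos: [0.4105, 0.2998, 0.2797]
eef_rot: [3.141, -0.0, 1.272]
force: [0.6, -0.2, -0.7]
grip_width: 0.0938
grip_force: 0.0
time_s: 5.4
ee_pos: [0.4144, 0.3142, 0.1017]
eef_rot: [3.141, -0.001, 1.272]
force: [-0.1, 0.1, 0.4]
grip_width: 0.0942
grip_force: 0.0
turn [ 0.005 -0.006  0.001] shift after [-0.02 -0.02  2.92] t 5.4 F [-0.1  0.1  0.4] q [ 0.58  0.35  1.72 -0.    1.08  0.88] w 0.0942
```

View pics/w2.png

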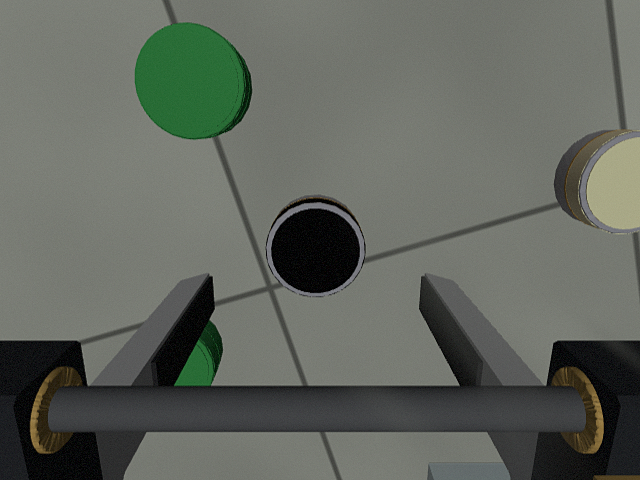

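The wrist view has the black tin's top centred at (316,250), midway between the fingertips (213 and 421), with the green look-alikes clear to the sides. Checking the offset along tool x, then descending.

```bash
python3 -c "
from h import *
c=dict(np.load('wrist.npz'));K=c['intrinsics']; T=np.linalg.inv(c['view'])
d=T[:3,:3]@(np.linalg.inv(K)@[316,250,1]); print(T[:3,3]+d*(.03-T[2,3])/d[2])"
python3 -m inch '1 0 0 1 0 0 0; 1 0 0 1 0 0 0; 1 0 0 0.9 0 0 0; 1 0 0 0 0 0 0; -0.2 0 0 0 0 0 0; -0.2 0 0 0 0 0 0; -0.2 0 0 0 0 0 0; -0.2 0 0 0 0 0 0; -0.2 0 0 0 0 0 0; -0.2 0 0 0 0 0 0' 15
```

```text
[0.41507965 0.3117429  0.03      ]
time_s: 6.7
ee_pos: [0.4139, 0.3145, 0.014]
eef_rot: [3.141, -0.001, 1.273]
force: [-1.4, -1.3, 6.4]
grip_width: 0.0621
grip_force: 15.0
```

```bash
python3 -m inch '-0.2 0 0 -1 0 0 0; -0.2 0 0 -1 0 0 0; -0.2 0 0 -1 0 0 0; -0.2 0 0 -1 0 0 0; -0.2 0 0 -1 0 0 0; -0.2 0 0 -1 0 0 0; -0.2 0 0 -1 0 0 0; -0.2 0 0 -1 0 0 0; -0.2 0 0 0 0 0 0'
python3 -c "
from h import *
plan(o2w(39,50,62.5),down())"
```

```text
time_s: 7.82
ee_pos: [0.4141, 0.3146, 0.255]
eef_rot: [3.14, -0.003, 1.273]
force: [0.0, 0.6, -1.5]
grip_width: 0.0617
grip_force: 15.0
turn [ 0.012 -0.014  0.005] shift after [-7.97  4.72  6.42] t 7.83 F [ 0.   0.6 -1.5] q [0.58 0.2  1.53 0.   1.41 0.88] w 0.0617
```

```bash
python3 -m inch '-0.2 -1 0.59 0 0 0 0; -0.2 -1 0.59 0 0 0 0; -0.2 -1 0.59 0 0 0 0; -0.2 -1 0.59 0 0 0 0; -0.2 -1 0.59 0 0 0 0; -0.2 -1 0.59 0 0 0 0; -0.2 -1 0.59 0 0 0 0; -0.2 -0.97 0.59 0 0 0 0; -0.2 0 0 1 0 0 0; -0.2 0 0 1 0 0 0'; python3 -m inch '-0.2 0 0 1 0 0 0; -0.2 0 0 1 0 0 0; -0.2 0 0 1 0 0 0; -0.2 0 0 0.4 0 0 0; -0.2 0 0 0 0 0 0; -0.2 0 0 0 0 0 0'
python3 -c "
from h import *
plan(o2w(39,50,62.5),down()); c=grab('wrist'); cv2.imwrite('pics/w3.png',c['img'])"
```

```text
time_s: 9.07
ee_pos: [0.4783, 0.0437, 0.1911]
eef_rot: [-3.14, 0.0, 1.272]
force: [-0.2, 0.1, -1.5]
grip_width: 0.0614
grip_force: 15.0
time_s: 9.82
ee_pos: [0.4793, 0.0442, 0.0923]
eef_rot: [3.14, -0.0, 1.273]
force: [0.4, 0.9, -0.7]
grip_width: 0.0615
grip_force: 15.0
turn [ 0.007 -0.002  0.005] shift after [ 0.01 -0.01  0.99] t 9.82 F [ 0.4  0.9 -0.7] q [0.02 0.28 1.83 0.   1.03 0.31] w 0.0615
```

View pics/w3.png

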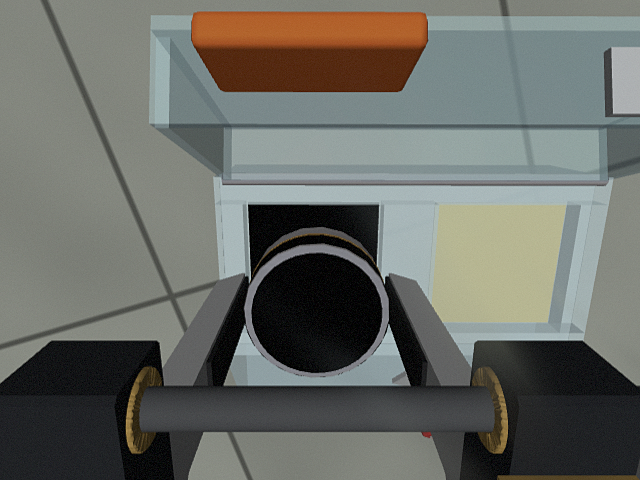

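The tin hangs level over the black pocket with its top centred at (316,310). The pocket floor shows at columns 248–379 with its back edge on row 204, and the ivory pocket spans (435–566, 204–322). Checking both against the fit.

```bash
python3 -c "
from h import *
c=dict(np.load('wrist.npz'));K=c['intrinsics']; T=np.linalg.inv(c['view']); t,r=org()
for n,u,v,z in[('tin',316,310,.108),('bl 74,86',248,204,.048),('br 74,14',379,204,.048),('nl 74,-14',435,204,.048),('nr 74,-86',568,204,.048),('nfr 2,-86',552,323,.048),('tab inner-top edge L',192,15,.17),('tab R',427,15,.17)]:
    d=T[:3,:3]@(np.linalg.inv(K)@[u,v,1]); print(n,(1000*r.inv().apply(T[:3,3]+d*(z-T[2,3])/d[2]-t)).round(1))
q=r.inv().apply((cloud(c)-t).reshape(-1,3)).reshape(480,640,3)
for u,v in[(310,25),(310,80),(200,20),(420,20),(310,92),(330,240),(270,320)]: print(u,v,(1000*q[v,u]).round(1))
"
```

```text
tin [ 37.5  48.6 108. ]
bl 74,86 [71.1 85.1 48. ]
br 74,14 [71.1 14.6 48. ]
nl 74,-14 [ 71.1 -15.5  48. ]
nr 74,-86 [ 71.1 -87.2  48. ]
nfr 2,-86 [  0.7 -89.   48. ]
tab inner-top edge L [137.4  75.9 170. ]
tab R [137.5  24.4 170. ]
310 25 [134.   50.  177.3]
310 80 [124.9  50.2 159.5]
200 20 [134.9  72.4 177.3]
420 20 [135.3  27.1 175.5]
310 92 [122.5  50.3 150.5]
330 240 [ 66.7  42.8 102.6]
270 320 [ 33.6  67.9 109.5]
```

```bash
python3 -m inch '-0.2 0 0 0.5 0 0 0; -0.2 0 0 0.3 0 0 0; -0.2 0 0 0.2 0 0 0; -0.2 0 0 0 0 0 0; 0.7 0 0 0 0 0 0; 0.7 0 0 0 0 0 0; 0.7 0 0 0 0 0 0'; python3 -m inch '0.7 0 0 -1 0 0 0; 0.7 0 0 -1 0 0 0; 0.7 0 0 -1 0 0 0; 0.7 0 0 -1 0 0 0; 0.9 0 0 -1 0 0 0;1 0 0 -1 0 0 0; 1 0 0 0 0 0 0'
python3 -c "
from h import *
c=grab('wrist'); cv2.imwrite('pics/w4.png',c['img'])
t,r=org(); q=r.inv().apply((cloud(c)-t).reshape(-1,3))
m=(np.hypot(q[:,0]-.038,q[:,1]-.05)<.024); print('tin top z mean/std',q[m][:,2].mean(),q[m][:,2].std(), np.polyfit(q[m][:,0],q[m][:,2],1),np.polyfit(q[m][:,1],q[m][:,2],1))
m=(np.hypot(q[:,0]-.038,q[:,1]-.05)<.05)&(abs(q[:,2]-.078)<.004); print(cv2.minEnclosingCircle(q[m][:,:2].astype(np.float32)))
plan([.605,.297,.014],down())"
```

```text
time_s: 10.75
ee_pos: [0.479, 0.0442, 0.0616]
eef_rot: [3.141, -0.0, 1.273]
force: [0.1, 0.4, -0.4]
grip_width: 0.0797
grip_force: 0.0
time_s: 11.62
ee_pos: [0.4796, 0.0442, 0.2433]
eef_rot: [3.138, -0.001, 1.273]
force: [0.7, 0.5, 0.0]
grip_width: 0.0942
grip_force: 0.0
tin top z mean/std 0.10279328669008536 0.07747313972108542 [ 2.85830807 -0.012258  ] [0.02555649 0.10151407]
((0.03591112047433853, 0.04858312010765076), 0.03136665001511574)
turn [ 0.007 -0.002  0.005] shift after [9.29 1.53 7.59] t 11.68 F [ 0.4 -0.   0.1] q [ 0.02  0.12  1.66 -0.    1.37  0.31] w 0.0941
```

Black tin seated: its top circle has 31.4 mm radius at z≈78 mm, centred at (36, 49). On to the ivory tin.

```bash
python3 -m inch '1 1 0.16 0 0 0 0; 1 1 0.16 0 0 0 0; 1 1 0.16 0 0 0 0; 1 1 0.16 0 0 0 0; 1 1 0.16 0 0 0 0; 1 1 0.16 0 0 0 0; 1 1 0.16 0 0 0 0; 1 1 0.16 1 0 0 0; 1 1 0.16 1 0 0 0; 1 0.3 0.1 1 0 0 0'; python3 -m inch '1 0 0 1 0 0 0; 1 0 0 0.6 0 0 0; 1 0 0 0 0 0 0; 1 0 0 0 0 0 0'
python3 -c "
from h import *
c=grab('wrist'); C=cloud(c).reshape(-1,3)
m=(np.hypot(C[:,0]-.605,C[:,1]-.297)<.045)&(abs(C[:,2]-.03)<.003); (x,y),rr=cv2.minEnclosingCircle(C[m][:,:2].astype(np.float32)); print(x,y,rr)
plan([x,y,.014],down())"
```

```text
time_s: 12.92
ee_pos: [0.6045, 0.2985, 0.1482]
eef_rot: [-3.14, 0.002, 1.274]
force: [0.2, 0.1, -0.8]
grip_width: 0.0941
grip_force: 0.0
time_s: 13.42
ee_pos: [0.6054, 0.2974, 0.1047]
eef_rot: [3.14, -0.001, 1.273]
force: [0.6, -0.5, -0.3]
grip_width: 0.0941
grip_force: 0.0
0.6069952249526978 0.29596784710884094 0.03153510391712189
turn [ 0.009 -0.008  0.004] shift after [-0.03  0.06  3.03] t 13.47 F [0.5 0.4 1. ] q [0.4  0.66 1.23 0.   1.25 0.7 ] w 0.0939
```

```bash
python3 -m inch '1 -0.03 0.06 1 0 0 0; 1 0 0 1 0 0 0; 1 0 0 1 0 0 0; 1 0 0 0 0 0 0; -0.2 0 0 0 0 0 0; -0.2 0 0 0 0 0 0; -0.2 0 0 0 0 0 0; -0.2 0 0 0 0 0 0; -0.2 0 0 0 0 0 0; -0.2 0 0 0 0 0 0' 15;  python3 -m inch '-0.2 0 0 -1 0 0 0; -0.2 0 0 -1 0 0 0; -0.2 0 0 -1 0 0 0; -0.2 0 0 -1 0 0 0; -0.2 0 0 -1 0 0 0; -0.2 0 0 -1 0 0 0; -0.2 0 0 -1 0 0 0; -0.2 0 0 -1 0 0 0; -0.2 0 0 0 0 0 0'
python3 -c "
from h import *
plan(o2w(38,-50,62.5),down())"
```

```text
time_s: 14.72
ee_pos: [0.6066, 0.296, 0.0141]
eef_rot: [3.141, -0.0, 1.273]
force: [-2.3, -0.1, 6.2]
grip_width: 0.0619
grip_force: 15.0
time_s: 15.85
ee_pos: [0.6069, 0.2962, 0.2554]
eef_rot: [3.139, -0.002, 1.273]
force: [-0.7, 0.7, -1.5]
grip_width: 0.062
grip_force: 15.0
turn [ 0.017 -0.014  0.005] shift after [-9.3   1.73  6.43] t 15.85 F [-0.7  0.7 -1.5] q [ 0.4   0.57  1.03 -0.    1.54  0.7 ] w 0.062
```

```bash
python3 -m inch '-0.2 -1 0.19 0 0 0 0; -0.2 -1 0.19 0 0 0 0; -0.2 -1 0.19 0 0 0 0; -0.2 -1 0.19 0 0 0 0; -0.2 -1 0.19 0 0 0 0; -0.2 -1 0.19 0 0 0 0; -0.2 -1 0.19 0 0 0 0; -0.2 -1 0.19 0 0 0 0; -0.2 -1 0.19 0 0 0 0; -0.2 -0.3 0.02 0 0 0 0'; python3 -m inch '-0.2 0 0 1 0 0 0; -0.2 0 0 1 0 0 0;-0.2 0 0 1 0 0 0; -0.2 0 0 1 0 0 0; -0.2 0 0 1 0 0 0; -0.2 0 0 0.4 0 0 0; -0.2 0 0 0 0 0 0; -0.2 0 0 0 0 0 0'
python3 -c "
from h import *
c=grab('wrist'); t,r=org(); q=r.inv().apply((cloud(c)-t).reshape(-1,3))
m=(np.hypot(q[:,0]-.038,q[:,1]+.05)<.045)&(abs(q[:,2]-.108)<.003)
I=c['img'].reshape(-1,3).astype(int); m&=(I[:,2]>120); print(m.sum(),cv2.minEnclosingCircle(q[m][:,:2].astype(np.float32)),q[m][:,2].mean())
plan(o2w(38,-50,62.5),down())"
```

```text
time_s: 17.1
ee_pos: [0.5735, 0.0127, 0.2519]
eef_rot: [-3.14, 0.001, 1.271]
force: [0.8, 0.2, -0.7]
grip_width: 0.0616
grip_force: 15.0
time_s: 18.1
ee_pos: [0.5746, 0.0141, 0.0925]
eef_rot: [3.14, -0.0, 1.273]
force: [-0.5, 0.5, -1.0]
grip_width: 0.0618
grip_force: 15.0
12619 ((0.03820810839533806, -0.0517285019159317), 0.031434565782547) 0.10965837222851163
turn [ 0.009 -0.003  0.005] shift after [-0.   -0.01  1.  ] t 18.15 F [ 0.5 -0.7 -0.8] q [-0.04  0.47  1.57  0.    1.11  0.26] w 0.0617
```

```bash
python3 -m inch '-0.2 0 0 0.5 0 0 0; -0.2 0 0 0.3 0 0 0; -0.2 0 0 0.2 0 0 0; -0.2 0 0 0 0 0 0; 0.7 0 0 0 0 0 0; 0.7 0 0 0 0 0 0; 0.7 0 0 0 0 0 0'; python3 -m inch '0.7 0 0 -1 0 0 0; 0.7 0 0 -1 0 0 0; 0.7 0 0 -1 0 0 0; 0.7 0 0 -1 0 0 0; 0.7 0 0 -1 0 0 0; 0.7 0 0 -1 0 0 0; 0.7 0 0 0 0 0 0'
python3 -c "
from h import *
c=grab('wrist'); cv2.imwrite('pics/w5.png',c['img']); t,r=org(); q=r.inv().apply((cloud(c)-t).reshape(-1,3)); I=c['img'].reshape(-1,3).astype(int)
for s,m in((50,I.sum(1)<150),(-50,I[:,2]>140)):
  m=m&(np.hypot(q[:,0]-.038,q[:,1]-s/1000)<.045)&(abs(q[:,2]-.078)<.004); a=q[m]
  print(s,m.sum(),cv2.minEnclosingCircle(a[:,:2].astype(np.float32)),'plane',np.linalg.lstsq(np.c_[a[:,:2],np.ones(len(a))],a[:,2],rcond=None)[0])
m=(I[:,2]>100)&(I[:,1]<130)&(I[:,1]>35)&(I[:,0]<60)&(q[:,2]>.12)&(q[:,0]>.1); a=q[m]; print('tab',m.sum(),a.min(0),a.max(0))
plan(o2w(172,50,250),down())"
```

```text
time_s: 19.02
ee_pos: [0.5742, 0.014, 0.0615]
eef_rot: [3.141, -0.0, 1.273]
force: [-0.3, -0.3, 0.3]
grip_width: 0.0796
grip_force: 0.0
time_s: 19.9
ee_pos: [0.5748, 0.014, 0.2436]
eef_rot: [3.138, -0.001, 1.273]
force: [-0.5, -0.4, -0.1]
grip_width: 0.0798
grip_force: 0.0
50 3444 ((0.03638811036944389, 0.048783350735902786), 0.0315602645277977) plane [-0.00687977  0.00781974  0.07894038]
-50 3320 ((0.03768862038850784, -0.05135439708828926), 0.031221037730574608) plane [ 0.00037979 -0.00065115  0.0792059 ]
tab 1151 [ 0.11474882 -0.05085674  0.17386506] [0.13679659 0.07392327 0.42359933]
turn [ 0.007 -0.002  0.005] shift after [ 4.47 -3.33 -0.27] t 19.95 F [ 0.5 -0.3 -0.6] q [-0.04  0.33  1.4   0.    1.41  0.26] w 0.0797
```

View pics/w5.png

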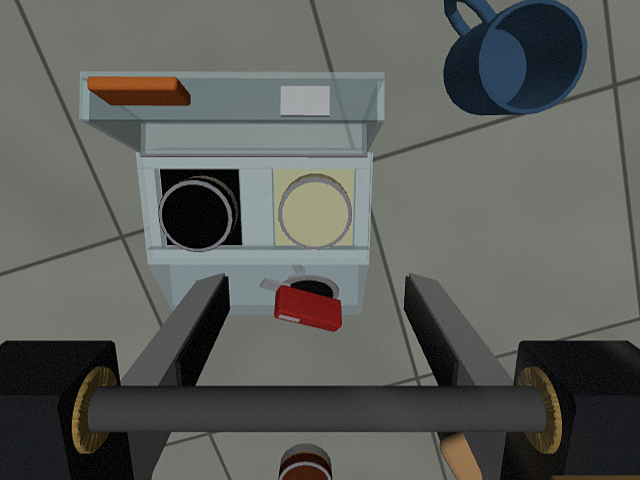

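Both tins lie flat in their pockets: black at (196,215), ivory at (315,212), with top planes level to under 0.5°. The tab is at (138,90) and the knob at (308,308), white mark at its left end. Next I go behind the lid with the fingers shut.

```bash
python3 -m inch '-1 0.9 -0.67 0 0 0 0; -1 0.9 -0.67 0 0 0 0; -1 0.9 -0.67 0 0 0 0; -1 0.9 -0.67 0 0 0 0; -1 0.9 -0.67 0 0 0 0; -1 0 0 0.9 0 0 0; -1 0 0 0.9 0 0 0; -1 0 0 0.8 0 0 0; -1 0 0 0 0 0 0; -1 0 0 0 0 0 0' 20
python3 -c "
from h import *
plan(o2w(172,50,165),down())
o=ctrl.get_obs(); t,r=org(); print(r.inv().apply(o['ee_pos']-t)*1000)
prev=None
for th in [1.75,1.6,1.4,1.2,1.0,.8,.6,.4,.2,.0]:
  u=np.array([-np.cos(th),np.sin(th)]); n=np.array([np.sin(th),np.cos(th)]); C=np.array([86,61])+112*u+16*n+[8,0]
  if th>np.pi/2: C=np.array([86+8,0])+[(124*u+16*n)[0],165]
  print(th,C.round(1), None if prev is None else ((C-prev)/30*[1,-1]).round(2)); prev=C"
```

```text
time_s: 21.2
ee_pos: [0.5178, 0.1726, 0.1639]
eef_rot: [3.141, -0.0, 1.273]
force: [-0.5, 0.7, 0.2]
grip_width: 0.0007
grip_force: 0.0
turn [ 0.001 -0.001  0.005] shift after [-0.03  0.03 -0.04] t 21.2 F [-0.5  0.7  0.2] q [0.25 0.33 1.58 0.   1.23 0.55] w 0.0007
[172.7553925   50.8049269  163.92233337]
1.75 [131.8 165. ] None
1.6 [113.6 165. ] [-0.61 -0.  ]
1.4 [ 90.7 174.1] [-0.76 -0.3 ]
1.2 [ 68.3 171.2] [-0.75  0.1 ]
1.0 [ 46.9 163.9] [-0.71  0.24]
0.8 [ 27.4 152.5] [-0.65  0.38]
0.6 [ 10.6 137.4] [-0.56  0.5 ]
0.4 [ -2.9 119.4] [-0.45  0.6 ]
0.2 [-12.6  98.9] [-0.32  0.68]
0.0 [-18.  77.] [-0.18  0.73]
```

```bash
python3 -m inch '-1 -0.7 0 0 0 0 0; -1 -0.67 0 0 0 0 0; -1 -0.61 0 -0.1 0 0 0; -1 -0.76 0 -0.2 0 0 0; -1 -0.75 0 0.1 0 0 0; -1 -0.71 0 0.24 0 0 0; -1 -0.65 0 0.38 0 0 0; -1 -0.56 0 0.5 0 0 0; -1 -0.45 0 0.6 0 0 0; -1 0 0 0 0 0 0'
python3 -c "
from h import *
o=ctrl.get_obs(); t,r=org(); print(r.inv().apply(o['ee_pos']-t)*1000,o['force'])
c=grab('side'); q=r.inv().apply((cloud(c)-t).reshape(-1,3)); I=c['img'].reshape(-1,3).astype(int)
m=(I[:,2]>100)&(I[:,1]<150)&(I[:,1]>35)&(I[:,0]<80)&(abs(q[:,0])<.14)&(abs(q[:,1]-.05)<.03)&(q[:,2]>.07);print(m.sum(),np.median(q[m],0))
"
```

```text
time_s: 22.45
ee_pos: [0.465, 0.0024, 0.1167]
eef_rot: [-3.14, 0.002, 1.272]
force: [-2.7, -5.7, 3.5]
grip_width: 0.0004
grip_force: 3.7
[ -5.37754708  51.16282526 116.70498945] [-2.73153933 -5.66751539  3.5008158 ]
203 [-0.0099316   0.06037373  0.37035128]
```

```bash
python3 -m inch '-1 -0.2 0 0.1 0 0 0; -1 -0.15 0 0.3 0 0 0; -1 -0.1 0 0.3 0 0 0; -1 -0.1 0 0.3 0 0 0; -1 -0.08 0 0.2 0 0 0; -1 0 0 0 0 0 0'
python3 -c "
from h import *
o=ctrl.get_obs(); t,r=org(); print(r.inv().apply(o['ee_pos']-t)*1000,r.inv().apply(o['force']))"
```

```text
time_s: 23.25
ee_pos: [0.4603, -0.0137, 0.0814]
eef_rot: [-3.141, 0.0, 1.273]
force: [-0.9, 0.2, 0.6]
grip_width: 0.0009
grip_force: 0.0
[-22.13145343  50.95706389  81.39133001] [-0.08464081  0.94172482  0.634397  ]
```

```bash
python3 -m inch '-1 -0.08 0 0.1 0 0 0; -1 0 0 0.1 0 0 0; -1 0 0 0.05 0 0 0; -1 0 0 0 0 0 0'
python3 -c "
from h import *
o=ctrl.get_obs(); t,r=org(); print(r.inv().apply(o['ee_pos']-t)*1000,r.inv().apply(o['force']))
c=grab('wrist'); q=r.inv().apply((cloud(c)-t).reshape(-1,3)); I=c['img'].reshape(-1,3).astype(int)
m=(I[:,2]>100)&(I[:,1]<150)&(I[:,1]>35)&(I[:,0]<80)&(abs(q[:,0])<.14)&(abs(q[:,1]-.05)<.03)&(q[:,2]>.05)&(q[:,2]<.1);print(m.sum(),np.median(q[m],0) if m.any() else '')
m=(abs(q[:,0]-.04)<.04)&(abs(q[:,1]+.03)<.04)&(q[:,2]<.12);print('lid',np.percentile(q[m][:,2],[5,50,95]))
"
```

```text
time_s: 23.75
ee_pos: [0.4602, -0.0161, 0.0766]
eef_rot: [3.14, 0.0, 1.273]
force: [-15.2, -1.0, 36.2]
grip_width: 0.0003
grip_force: 17.7
[-24.50865824  50.361129    76.60263377] [-5.44556211 14.25357888 36.23134013]
1980 [-0.02501856  0.06412313  0.07736343]
lid [0.09055594 0.0916209  0.09268744]
```

```bash
cat >> h.py <<'E'
def latch(deg,h):
    "tool pose: bar turned deg ccw from upslope, TCP h mm above slope on the axis"
    t,r=org(); a=np.radians(35); ax=np.array([-np.sin(a),0,np.cos(a)])
    Rt=down()*R.from_euler('y',35,degrees=True)*R.from_euler('z',-deg,degrees=True)
    return o2w(*(np.array([-65,-45,54])+(h-26)*ax)), Rt
def bar(c):
    t,r=org(); q=r.inv().apply((cloud(c)-t).reshape(-1,3)); I=c['img'].reshape(-1,3).astype(int); s,k=np.sin(.6109),np.cos(.6109)
    a=(q-[-.065,-.045,.054])@np.array([[k,0,s],[0,1,0],[-s,0,k]]).T
    m=(I[:,2]>90)&(I[:,1]<80)&(I[:,0]<80)&(np.hypot(a[:,0],a[:,1])<.045)&(abs(a[:,2]-.008)<.004)
    b=a[m][:,:2].astype(np.float32)*1000; print(m.sum(),cv2.minAreaRect(b),'med h',np.median(a[m][:,2]))
E
python3 -m inch '-1 0 0 -0.5 0 0 0; -1 0 0 -1 0 0 0; -1 0 0 -1 0 0 0; -1 0 0 -1 0 0 0; 0 -0.8 0.8 -1 0 0 0; 0 -0.8 0.8 -1 0 0 0; 0 -0.8 0.8 -1 0 0 0; 0 -0.8 0.8 0 0 0 0; 0 -0.8 0 0 0 0 0; 0 0 0 0 0 0 0'
python3 -c "
from h import *
c=grab('wrist'); bar(c); cv2.imwrite('pics/w6.png',c['img'])
bar(grab('side'));bar(grab('scene'))
plan(*latch(65,120)); plan(latch(65,120)[0],down()*R.from_euler('y',35,degrees=True))"
```

```text
time_s: 25.05
ee_pos: [0.5161, -0.1597, 0.2693]
eef_rot: [-3.141, 0.0, 1.271]
force: [0.1, 0.7, -0.1]
grip_width: 0.0472
grip_force: 0.0
1013 ((1.7769179344177246, 0.28618621826171875), (64.25859832763672, 15.381635665893555), 63.851993560791016) med h 0.008159262021722891
35 ((5.2962727546691895, 4.515241622924805), (54.8773078918457, 11.83261775970459), 69.09074401855469) med h 0.005936809683283936
82 ((1.4749870300292969, -2.381734848022461), (60.358848571777344, 18.448978424072266), 66.49028015136719) med h 0.007906528183247613
turn [-1.983  3.11  -6.281] shift after [-0.83 -1.79  4.25] t 25.2 F [ 0.2 -0.4 -0. ] q [-0.36  0.24  1.45  0.    1.45 -0.07] w 0.0468
turn [-1.000e-03  3.499e+00  7.000e-03] shift after [-1.97 -0.01  4.25] t 25.2 F [ 0.2 -0.4 -0. ] q [-0.36  0.24  1.45  0.    1.45 -0.07] w 0.0468
```

View pics/w6.png

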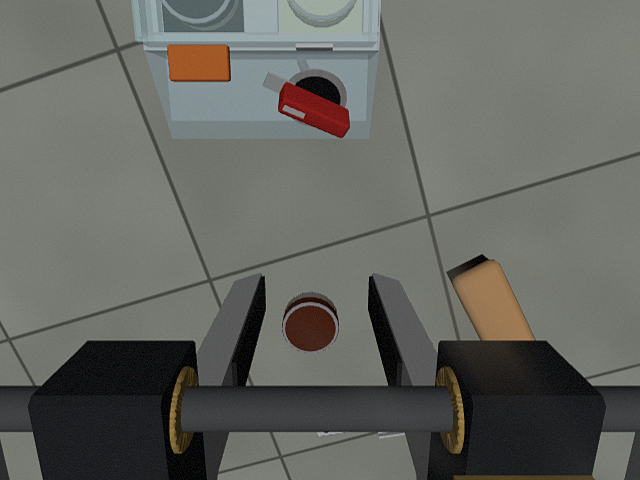

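The lid is shut: tab face at z = 77 mm, lid top at 91.5 mm. The orange tab is at (198,62), and the bar from (280,92) to (350,130) has its mark end toward +y. The bar is 64° from upslope, so the latch is at about 0.08. Tilting and aligning.

```bash
python3 -m inch '0 0 0 0 0 0.9 0; 0 0 0 0 0 0.9 0; 0 0 0 0 0 0.9 0; 0 0 0 0 0 0.8 0; 0 0 0 0 0 0 -0.9; 0 0 0 0 0 0 -0.9; 0 0 0 0 0 0 -0.9; 0 0 0 0 0 0 -0.9; 0 0 0 0 0 0 -0.9; 0 0 0 0 0 0 -0.9'; python3 -m inch '0 0 0 0 0 0 -0.9; 0 0 0 0 0 0 -0.1; 0 0 0 0 0 0 0'
python3 -c "
from h import *
p,Rt=latch(64,100); a=np.radians(35); up=o2w(1.5*np.cos(a),.3,1.5*np.sin(a))-o2w(0,0,0)
plan(p+up,Rt); plan(latch(64,16)[0]+up,Rt); bar(grab('wrist')) "
```

```text
time_s: 26.45
ee_pos: [0.5166, -0.1578, 0.2695]
eef_rot: [2.625, -0.341, 2.313]
force: [-0.5, 0.2, -0.2]
grip_width: 0.0465
grip_force: 0.0
time_s: 26.82
ee_pos: [0.5164, -0.1583, 0.2694]
eef_rot: [2.581, -0.256, 2.462]
force: [0.4, -0.2, 0.3]
grip_width: 0.0475
grip_force: 0.0
turn [-0.002 -0.004 -0.01 ] shift after [-0.82 -1.73  4.92] t 26.82 F [ 0.4 -0.2  0.3] q [-0.64  0.32  1.47  0.57  1.59 -1.52] w 0.0475
turn [-0.002 -0.004 -0.01 ] shift after [-0.82 -1.73  7.72] t 26.82 F [ 0.4 -0.2  0.3] q [-0.64  0.32  1.47  0.57  1.59 -1.52] w 0.0475
929 ((0.44932126998901367, 0.2096405029296875), (65.71366882324219, 15.655669212341309), 63.380859375) med h 0.008431053596452624
```

```bash
python3 -m inch '0 -0.4 -0.86 0 0 0 0; 0 -0.42 -0.86 0 0 0 0; 0 0 0 0.9 0 0 0; 0 0 0 0.9 0 0 0; 0 0 0 0.9 0 0 0; 0 0 0 0.9 0 0 0; 0 0 0 0.9 0 0 0; 0 0 0 0 0 0 0'
python3 -c "
from h import *
p,Rt=latch(64,13); a=np.radians(35); up=o2w(.5*np.cos(a),.3,.5*np.sin(a))-o2w(0,0,0)
plan(p+up,Rt)"
```

```text
time_s: 27.88
ee_pos: [0.5244, -0.1284, 0.125]
eef_rot: [2.581, -0.258, 2.463]
force: [0.6, -0.5, 0.5]
grip_width: 0.0469
grip_force: 0.0
turn [-0.005 -0.019 -0.008] shift after [-0.03 -0.02  3.29] t 27.88 F [ 0.6 -0.5  0.5] q [-0.59  0.45  1.64  0.6   1.31 -1.65] w 0.0469
```

```bash
python3 -m inch '0 0 -0.02 0.9 0 0 0; 0 -0.03 0 0.9 0 0 0; 0 0 0 0.9 0 0 0; 0 0 0 0.59 0 0 0; 0 0 0 0 0 0 0; -0.9 0 0 0 0 0 0; -0.9 0 0 0 0 0 0; -0.9 0 0 0 0 0 0; -0.9 0 0 0 0 0 0; -0.9 0 0 0 0 0 0' 40
python3 -c "
from h import *
p,Rt=latch(64,13); plan(p,Rt)"
```

```text
time_s: 29.12
ee_pos: [0.5409, -0.0776, 0.0441]
eef_rot: [2.583, -0.254, 2.463]
force: [-8.7, -11.3, 0.1]
grip_width: 0.0158
grip_force: 40.0
turn [-0.015  0.002  0.001] shift after [0.01 0.04 0.06] t 29.12 F [ -8.7 -11.3   0.1] q [-0.49  0.55  1.7   0.67  1.12 -1.69] w 0.0158
```

```bash
python3 -m inch '-0.9 0 0 0 0 0 0.6; -0.9 0 0 0 0 0 0.6; -0.9 0 0 0 0 0 0.6; -0.9 0 0 0 0 0 0.6; -0.9 0 0 0 0 0 0.6; -0.9 0 0 0 0 0 0.6; -0.9 0 0 0 0 0 0.6; -0.9 0 0 0 0 0 0.6; -0.9 0 0 0 0 0 0.6; -0.9 0 0 0 0 0 0' 50
python3 -c "
from h import *
plan(*latch(0,13)); o=ctrl.get_obs(); print(o['moment'])"
```

```text
time_s: 30.38
ee_pos: [0.5397, -0.0779, 0.0436]
eef_rot: [3.026, -0.598, 1.481]
force: [-19.5, -17.7, 1.8]
grip_width: 0.0159
grip_force: 50.0
turn [-0.02   0.018  0.988] shift after [0.07 0.04 0.06] t 30.38 F [-19.5 -17.7   1.8] q [-0.5   0.55  1.7   0.67  1.12 -0.74] w 0.0159
[-2.75771522  3.00392826  1.33533002]
```

```bash
python3 -m inch '-0.9 -0.04 0 0 0 0 0.4; -0.9 0 0 0 0 0 0.4; -0.9 0 0 0 0 0 0.3; -0.9 0 0 0 0 0 0.1; -0.9 0 0 0 0 0 0'
python3 -c "
from h import *
plan(*latch(0,13))"
python3 -m inch '0 0 0 0 0 0 0; 0 0 0 0 0 0 0; 0 0 0 0 0 0 0; 0 0 0 0 0 0 0; 0 0 0 -0.8 0 0 0; 0 0 0 -1 0 0 0; 0 0 0 -1 0 0 0; 0 0 0 -1 0 0 0; 0 0 0 -1 0 0 0; 0 0 0 0 0 0 0'
python3 -c "
from h import *
c=grab('wrist'); bar(c); cv2.imwrite('pics/w7.png',c['img']); plan(*latch(0,13))"
```

```text
time_s: 31.0
ee_pos: [0.5394, -0.0779, 0.0435]
eef_rot: [-3.113, -0.609, 1.23]
force: [-21.5, -10.4, 7.7]
grip_width: 0.0158
grip_force: 50.3
turn [-0.027  0.011 -0.197] shift after [0.07 0.05 0.06] t 31.0 F [-21.5 -10.4   7.7] q [-0.5   0.56  1.7   0.67  1.12 -0.54] w 0.0158
time_s: 32.25
ee_pos: [0.5179, -0.1571, 0.1631]
eef_rot: [-3.121, -0.61, 1.231]
force: [0.1, -0.2, -0.3]
grip_width: 0.0468
grip_force: 0.0
1405 ((1.1798439025878906, 0.29974842071533203), (14.50584602355957, 64.52352142333984), 89.80859375) med h 0.00851237985403227
turn [ 0.003  0.001 -0.196] shift after [ 0.03 -0.02  4.84] t 32.3 F [-0.3 -0.4 -0.3] q [-0.64  0.42  1.59  0.58  1.4  -0.49] w 0.047
```

View pics/w7.png

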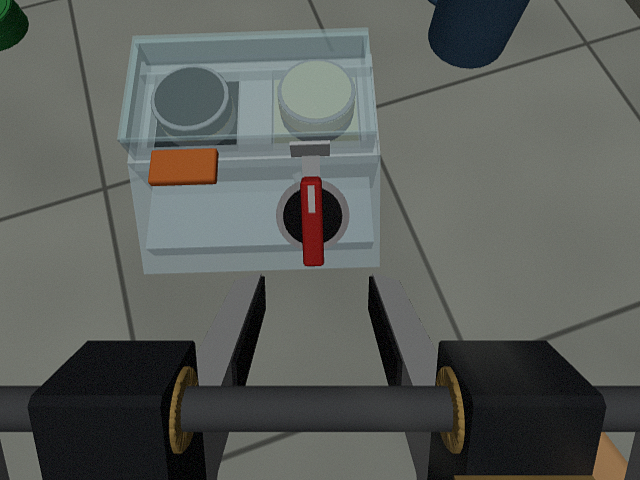

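The lid is shut over both tins, and the red bar at (312,222) points straight up the slope, within 0.2°. It stayed there after release, so it is latched, and the gripper is clear. Handing in.

```bash
python3 -c "
from h import *
print(ticket.hand_in())"
```

```text
the job is handed in; nothing more can be done
None
```

The job is handed in: the black and ivory tins lie flat in their matching pockets, the lid is fully shut, and the latch was then turned to its stop and stayed there after I let go, at about 32 of the 72 seconds allowed.

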